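Slide the saucepan from under the shelf onto the cooking zone, up to the stop

TASK

The saucepan stands under the wire shelf on the small counter hob. Slide it by its handle along the hob to the cooking zone with the double ring, without lifting or tipping it, until it bears against both buffers of the pan stop, and press it home there with a firm push of about 15 newtons, without ramming it. Leave it standing there with its handle pointing straight out between them, and do not knock the hob, its shelf, the onion, the timer or the jar.

Things in the scene. Friction and masses are not known exactly. Their poses are not given: they have to be found in the camera images.
- hob: fixed flat counter hob, black top with steel edge, 280 (x, from -0.145 to 0.135) by 150 (y) mm, top surface 22 mm above the worktop. Origin under its middle on the worktop; x points along its length from the cooking zone to the resting place of the pan, z up. A fixed wire shelf stands over the resting place on two posts at x = 0.127, y = +-0.067
- shelf_front (a point): middle of the front bar (12 mm thick, along the hob's y, 292 mm above the worktop) of the hob's wire shelf. The shelf is 146 mm wide and runs 212 mm from here along the hob's +x. It overhangs the pan and much of its handle: a tool pointing straight down at the handle strikes it, so lean the tool back towards the hob's -x
- zone (a point): centre of the cooking zone, a printed white double ring 125 mm across on the hob top, 58 mm from the hob's centre towards -x. A single plain ring marks the resting place. Axes as the hob's
- stop: fixed pan stop on the hob top at the end of the cooking zone: a foot bar (8 to 18 mm behind its origin) carrying two upright round steel buffers, 18 mm thick, 41 mm high, at y = +-38 mm. The buffers are set anywhere from 0 to 14 mm towards +x of the origin, which must be felt: the pan's centre then comes to 58 to 72 mm from here. Origin on the hob top; axes as the hob's
- pan: loose open steel saucepan, 120 mm outer diameter, 85 mm high, 3 mm wall, about 0.6 kg. Origin at the centre of its underside; z up; its black handle points along its -x: a bar 18 mm wide (y) and 22 mm high, from x = -0.069 to -0.167, its mid height 68 mm above the underside
- pan_grip (a point): point on the saucepan's handle axis to grip: 138 mm from the pan's centre, 68 mm above its underside; axes as the pan's
- onion_0: onion, 85 mm across, bystander; origin at its underside
- timer: round kitchen timer, 67 mm across, 54 mm high, bystander; origin at its underside
- jar: screw-lid jar, 65 mm across, 100 mm high, bystander; origin at its underside

How it is judged:
By the outcome, as a careful person would: the job done as asked, in the order asked, and still so for the second after the job is handed in, with the robot touching nothing.
It also fails if it takes over 48 s, if anything falls off the work surface, if the arm or the gripper's body presses on something with over 40 N, if the wrist force passes 120 N, or if a joint passes its speed limit or range.

ROBOT

A 6-joint arm with a two-finger parallel gripper is mounted at the origin on the work surface; the furniture and walls round the work are solid. World frame = base frame: x ahead of the robot, y to its left, z up, the work surface at z = 0. Lengths are in mm, angles in rad, forces in N, time in s.
With the tool pointing down it reaches from about 350 to 875 mm from the base axis. Payload 15.5 kg.
Tool frame: the origin (TCP) lies between the finger pads, 19 mm behind the fingertips; this is the grasp point; z points along the fingers, y is the line along which they close (so a half turn about z gives the same grasp; the last joint's range is limited). The gripper opens to 85 mm and grips with 20 to 120 N. Pads are 22 mm wide; open, the fingers measure 114 mm over their backs; the gripper's body (76 mm by 85 mm) begins 54 mm behind the grasp point. The pads swing forward as they close: fully open they stand 13 mm farther back than shut.
Start: joints at [1.06, 0.494, 1.345, -0, 1.302, -0.096], TCP at [251.875, 572.001, 249.977] pointing down, gripper open.
Joint ranges: [-2.91, 2.91], [-0.82, 2.16], [0.22, 2.67], [-1.22, 4.37], [0.12, 2.79], [-3.08, 3.08]. Speed limits (rad/s): [1.89, 1.89, 2.57, 3.01, 3.01, 3.01].

INTERFACE

Orientations are given as a unit quaternion [x, y, z, w].
In Python, from workcell import monitor, vision, hand_in gives the robot as it stands.
- The arm moves only by the shell command python3 -m jog 'ROWS' [OPENING] [FORCE]. ROWS is JSON, a list of rows, each an object with "travel": the shift along the tool's x, y, z in cm, a list of three; "twist": the turn, a rotation vector about the tool's x, y, z in rad, a list of three. A call has 1 to 10 rows; each row is the pose to reach, as a shift and turn from the pose commanded when the call began, along the tool's axes at that moment; what a row does not reach only later rows make up. A row lasts 1/12 s, in which the tool goes at most 41.7 mm and 7.16 degrees, less where a joint would pass 70% of its speed; a pose out of reach is approached as far as the arm can. A call with a gripper value outside its range is refused whole. OPENING is the finger opening in cm, from 0 to 8.54, set as the call begins (- or left out, the last holds). The fingers move at their own pace and stop on an object; FORCE is the grip in N (left out, the last holds). Time passes only in rows, so rows that repeat a pose let the fingers close. It gives the time, the measured TCP pose, the force, the opening and the grip force at its end, in the units of the state.
- monitor.sense(): the state, without advancing time (a new reading comes with each control period).
- vision.grab_frame(name): name is "side" or "top" or "wrist"; returns the picture (480x640x3 uint8, blue, green, red); there is no depth.
- vision.get_calibration(name): a dict with "K" (3x3 intrinsics, pixels), "R" (3x3) and "t" (3): a world point X has camera coordinates R X + t. Camera axes: x right, y down, z forward; pixel columns grow to the right and rows downward; lengths in mm; the calibration is good to about 2 mm. A picture is of the moment at which its call begins: read the wrist's pose just before it. get_calibration takes no time and is no camera call; for the wrist camera it gives the pose at the moment of the call.
- hand_in(): hands the job in; it is judged then, once.
The state is a dict: "t": time; "joint_pos": joint angles; "joint_vel": joint speeds; "joint_torque": joint torques, N m; "tcp_pos": TCP position; "tcp_rot": TCP orientation; "ft_force": force on the tool from outside, world axes, zero at the start; "wrist_torque": the same for the moment, N m; "finger_gap": finger opening in mm; "finger_force": force on a finger pad.
Only numpy, scipy, OpenCV 4.12 (cv2) and the standard library are available. Lean on these libraries where they do the work, as an engineer would, in place of code of your own. Each camera call takes 0.05 s, during which the arm holds its last target. There are 200 camera calls.

## Working session

There is one attempt and no reset: what is moved stays moved. The work goes in short steps, Python scripts to look and compute and a shell command to move; the robot and the scene stay as the last step left them, time stands still between calls to the robot, and variables do not carry over. Pictures are saved under pics/ and viewed, at most 10 in all, crops included, and the job is handed in when it is done.

```bash
mkdir -p pics; ls
python3 - <<'E'
from workcell import monitor, vision
import cv2,numpy as np
print(monitor.sense())
for n in("side","top"):
    cv2.imwrite(f"pics/{n}0.png",vision.grab_frame(n)); c=vision.get_calibration(n); print(n,c)
E
```

```text
pics
{'t': 0.0, 'joint_pos': array([ 1.06046340e+00,  4.94219376e-01,  1.34614667e+00, -7.83530197e-06,
        1.30250772e+00, -9.54939637e-02]), 'joint_vel': array([ 0.00113002, -0.00081927,  0.0006168 ,  0.00025971, -0.0012893 ,
        0.00134437]), 'joint_torque': array([ 1.74220728e-03, -8.82158089e+01, -3.83891737e+01,  3.67438884e-05,
        9.71069676e-03, -3.08574977e-05]), 'tcp_pos': array([251.72650655, 571.68480679, 249.372475  ]), 'tcp_rot': array([ 2.05934322e-01,  9.78565606e-01, -6.12518606e-04, -1.87474288e-04]), 'ft_force': array([-0.13417314,  0.40430208, -0.12396243]), 'wrist_torque': array([-0.03145996, -0.01704813, -0.03116833]), 'finger_force': 0.0, 'finger_gap': 84.88033838867024}
side {'K': array([[477.76516417,   0.        , 320.07284381],
       [  0.        , 477.76516417, 237.70749948],
       [  0.        ,   0.        ,   1.        ]]), 'R': array([[ 0.98512509, -0.17150516,  0.01070265],
       [-0.09389485, -0.58940267, -0.80236416],
       [ 0.14391776,  0.78942414, -0.59673881]]), 't': array([-438.30751934,  182.47135194,  960.99880657])}
top {'K': array([[573.846254  ,   0.        , 318.92013469],
       [  0.        , 573.846254  , 237.19110637],
       [  0.        ,   0.        ,   1.        ]]), 'R': array([[-0.00340103, -0.99997172, -0.00670811],
       [-0.99022254,  0.00430321, -0.13943031],
       [ 0.13945523,  0.00616832, -0.99020916]]), 't': array([  49.45697919,  465.0316668 , 1213.85171995])}
```

View pics/side0.png

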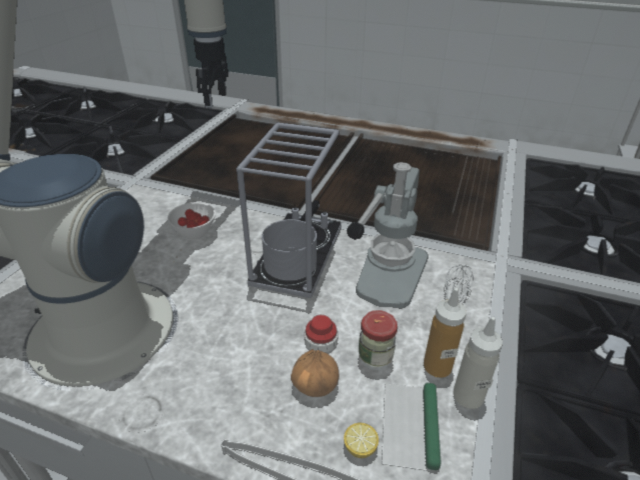

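View pics/top0.png

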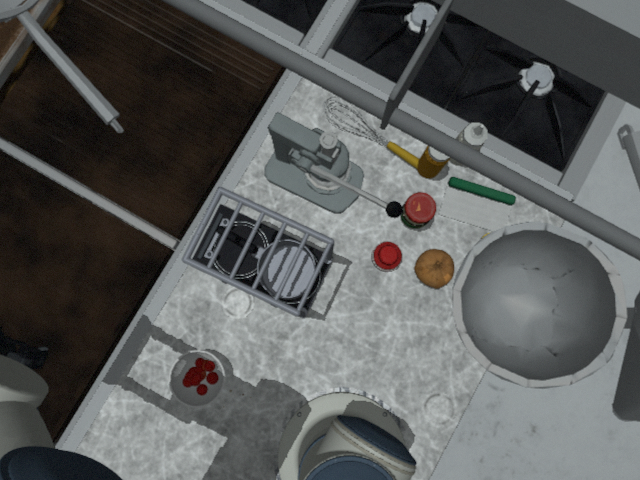

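Run:
```python
import cv2
a=cv2.imread("pics/side0.png")[110:310,225:365]; b=cv2.imread("pics/top0.png")[175:325,175:355]
cv2.imwrite("pics/s1.png",cv2.resize(a,None,fx=4,fy=4,interpolation=3)[:,:][200:800]); cv2.imwrite("pics/t1.png",cv2.resize(b,None,fx=4,fy=4,interpolation=3))
```

```text
(no output)
```

View pics/s1.png

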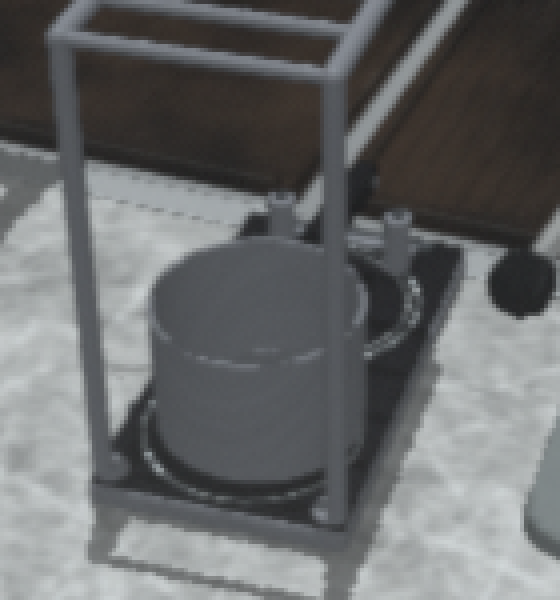

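View pics/t1.png

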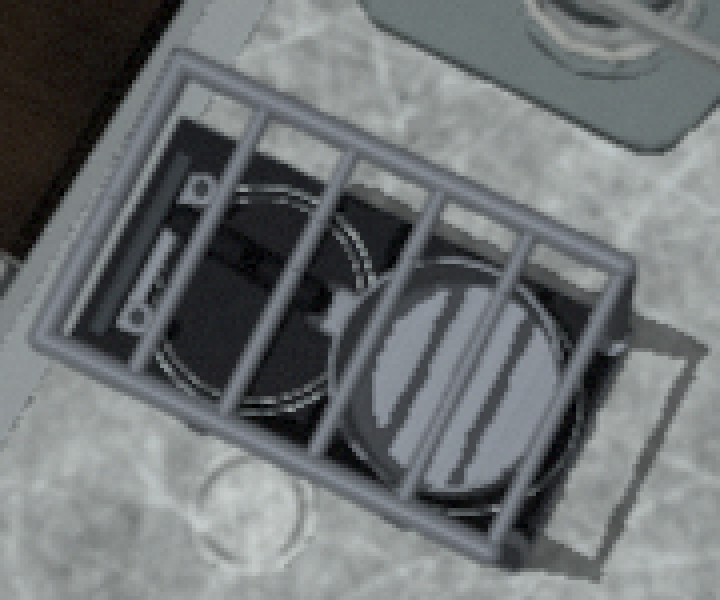

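```bash
cat > h.py <<'E'
import numpy as np,cv2
from scipy.optimize import least_squares
from workcell import monitor, vision
def proj(c,X):
    p=c["K"]@(c["R"]@np.asarray(X)+c["t"]); return p[:2]/p[2]
def tri(c,px):
    A=[];b=[]
    for k,p in zip(c,px):
        P=k["K"]@np.c_[k["R"],k["t"]]
        for i in(0,1): r=p[i]*P[2]-P[i]; r=r/np.linalg.norm(r[:3]);A.append(r[:3]);b.append(-r[3])
    return np.linalg.lstsq(np.array(A),np.array(b),rcond=None)[0]
E
python3 - <<'E'
from h import *
C={n:vision.get_calibration(n) for n in("side","top")}
T=lambda u,v:(175+u/4,175+v/4); S=lambda u,v:(225+u/4,160+v/4)
H=[("top",(-73,67,292),T(180,62)),("top",(-73,-67,292),T(42,338)),("top",(127,67,292),T(625,265)),("top",(127,-67,292),T(497,552)),
("top",(-145,75,22),T(182,120)),("side",(-145,75,22),S(462,248)),("side",(135,75,22),S(345,530)),("side",(135,-75,22),S(95,485)),
("side",(127,-67,292),S(60,38)),("side",(127,67,292),S(335,72))]
B=[("side",-38,S(282,197)),("side",38,S(398,215)),("top",38,T(203,188)),("top",-38,T(135,318))]
def R(a): return np.array([[np.cos(a),-np.sin(a),0],[np.sin(a),np.cos(a),0],[0,0,1]])
def f(p):
    x,y,z,a,b,bz,px,py,pz,tx,ty,tz=p;r=[]
    for n,X,q in H: r+=list(proj(C[n],R(a)@X+[x,y,z])-q)
    for n,Y,q in B: r+=list(proj(C[n],R(a)@[b,Y,bz]+[x,y,0])-q)
    r+=list(proj(C["top"],(px,py,pz))-T(457,378));r+=list(proj(C["side"],(px,py,pz))-S(259,298))
    r+=list(proj(C["top"],(tx,ty,tz))-T(212,247));r+=list(proj(C["side"],(tx,ty,tz))-S(362,185))
    return np.array(r)
s=least_squares(f,[350,450,0,-2.7,-130,63,330,400,107,400,550,90],loss="soft_l1")
p=s.x;print(p.round(2));print(f(p).reshape(-1,2).round(1).tolist())
a=p[3];print("pan in hob",R(a).T@(p[6:9]-[p[0],p[1],0]),"tip in hob",R(a).T@(p[9:]-[p[0],p[1],0]), "panyaw",np.arctan2(p[7]-p[10],p[6]-p[9]))
E
```

```text
[ 417.54  168.71   -1.25   -2.01 -104.26   61.73  391.57  107.26  111.13
  461.46  234.95   95.21]
[[6.5, 1.4], [6.6, 2.1], [-0.2, -1.6], [-1.4, -1.9], [-1.3, -3.1], [0.6, -1.1], [0.1, -0.1], [-2.8, -1.6], [-0.3, 0.2], [-0.4, 1.6], [-1.0, 0.0], [-0.9, 0.2], [-0.5, -0.6], [0.7, -1.0], [0.0, -1.5], [-1.9, 0.1], [0.1, -1.6], [-4.9, 0.2]]
pan in hob [ 66.66836638   2.46088778 111.12777664] tip in hob [-78.60418333  11.77657673  95.21197226] panyaw -2.071621882329211
```

```bash
cat >> h.py <<'E'
from scipy.spatial.transform import Rotation as Ro
def Rz(a): return Ro.from_euler("z",a).as_matrix()
def rows(pos,R,p0=None,q0=None):
    s=monitor.sense(); R0=Ro.from_quat(s["tcp_rot"] if q0 is None else q0).as_matrix(); p0=s["tcp_pos"] if p0 is None else p0
    print("travel",(R0.T@(np.array(pos)-p0)/10).round(2).tolist(),"twist",Ro.from_matrix(R0.T@R).as_rotvec().round(4).tolist())
def toolR(a,lean):  # a: hob/handle yaw; tool x toward hob -x, leaning back
    x=-np.array([np.cos(a),np.sin(a),0]); z=np.array([0,0,-1.]); y=np.cross(z,x)
    return np.c_[x,y,z]@Ro.from_euler("y",-lean).as_matrix()
E
python3 - <<'E'
from h import *
C={n:vision.get_calibration(n) for n in("side","top")}
T=lambda u,v:(175+u/4,175+v/4); S=lambda u,v:(225+u/4,160+v/4)
H=[("top",(-85,67,292),T(180,62)),("top",(-85,-67,292),T(42,338)),("top",(127,67,292),T(625,265)),("top",(127,-67,292),T(497,552)),
("side",(-145,75,22),S(462,248)),("side",(135,75,22),S(345,530)),("side",(135,-75,22),S(95,485)),
("side",(127,-67,292),S(60,38)),("side",(127,67,292),S(335,72))]
B=[("side",-38,S(282,197)),("side",38,S(398,215)),("top",38,T(203,188)),("top",-38,T(135,318))]
def f(p):
    x,y,z,a,b,bz,px,py,pz,ha=p;r=[]
    for n,X,q in H: r+=list(proj(C[n],Rz(a)@X+[x,y,z])-q)
    for n,Y,q in B: r+=list(proj(C[n],Rz(a)@[b,Y,bz]+[x,y,0])-q)
    r+=list(proj(C["top"],(px,py,pz))-T(457,378));r+=list(proj(C["side"],(px,py,pz))-S(259,298))
    r+=list((proj(C["side"],Rz(ha)@[-167,0,-16]+[px,py,pz])-S(365,180))) 
    return np.array(r)
s=least_squares(f,[417,169,0,-2.0,-104,63,391,107,107,-2.05],loss="soft_l1")
p=s.x;print(p.round(3));print(f(p).reshape(-1,2).round(1).tolist())
a=p[3];print("pan in hob",Rz(a).T@(p[6:9]-[p[0],p[1],0]))
print(proj(C["top"],Rz(p[9])@[-167,0,-16]+p[6:9])*4-700)
h=lambda x,y,z:Rz(a)@[x,y,z]+[p[0],p[1],0]
print("hover",h(-230,0,260)); rows(h(-230,0,260),toolR(a,np.radians(35)))
E
```

```text
[ 416.505  168.074   -1.088   -2.003 -105.418   61.488  390.987  107.614
  107.401   -2.121]
[[0.4, -0.7], [0.7, 0.0], [0.1, -1.4], [-0.7, -1.6], [0.0, -1.1], [0.1, 0.0], [-3.1, -1.3], [-0.6, 0.4], [-0.5, 1.7], [-1.5, 0.0], [-1.4, 0.1], [-0.9, -0.2], [0.5, -0.4], [-0.0, -1.0], [-2.1, 1.4], [0.2, -1.1]]
pan in hob [ 65.59018701   2.13071524 107.40146392]
[185.18484549 209.64303054]
hover [512.77302804 376.95815711 260.        ]
travel [-31.74, -7.31, -1.05] twist [0.4826, -0.4746, 1.5339]
```

Run:
```python
from h import *
C={n:vision.get_calibration(n) for n in("side","top")}
c=C["top"];o=-c["R"].T@c["t"];print(o)
for px in((120,128),(30,20)):
  d=c["R"].T@np.linalg.inv(c["K"])@[*px,1]
  for z in(0,200,400,600,800):
    X=o+d*(z-o[2])/d[2];print(px,X.round(),proj(C["side"],X).round())
```

```text
[ 291.37506642   39.96702743 1267.13837023]
(120, 128) [725. 504.   0.] [382. 178.]
(120, 128) [657. 431. 200.] [371. 128.]
(120, 128) [588. 357. 400.] [357.  60.]
(120, 128) [520. 284. 600.] [337. -35.]
(120, 128) [451. 211. 800.] [ 306. -181.]
(30, 20) [991. 729.   0.] [438. 141.]
(30, 20) [881. 620. 200.] [427.  98.]
(30, 20) [770. 512. 400.] [412.  40.]
(30, 20) [660. 403. 600.] [390. -44.]
(30, 20) [549. 294. 800.] [ 357. -174.]
```

```bash
P='{"travel":[-31.7,-7.3,-1],"twist":[0.483,-0.475,1.534]}'; python3 -m jog '[{"travel":[-31.7,-7.3,-1],"twist":[0.483,-0.475,1.534]},{"travel":[-31.7,-7.3,-1],"twist":[0.483,-0.475,1.534]},{"travel":[-31.7,-7.3,-1],"twist":[0.483,-0.475,1.534]},{"travel":[-31.7,-7.3,-1],"twist":[0.483,-0.475,1.534]},{"travel":[-31.7,-7.3,-1],"twist":[0.483,-0.475,1.534]},{"travel":[-31.7,-7.3,-1],"twist":[0.483,-0.475,1.534]},{"travel":[-31.7,-7.3,-1],"twist":[0.483,-0.475,1.534]},{"travel":[-31.7,-7.3,-1],"twist":[0.483,-0.475,1.534]}]' 4.5 40
python3 - <<'E'
from h import *
print(monitor.sense()["joint_pos"].round(2));p=[416.5,168.1,0];a=-2.003
rows(Rz(a)@[-230,0,260]+p,toolR(a,np.radians(35)))
E
```

```text
t: 0.77
tcp_pos: [514.4, 375.4, 260.0]
tcp_rot: [0.612, 0.766, -0.164, 0.105]
ft_force: [-0.0, 0.1, 0.3]
finger_gap: 44.6
finger_force: 0.0
[ 0.67  0.65  1.08 -0.28  1.68  0.46]
travel [0.17, -0.13, -0.05] twist [0.1935, -0.1902, 0.6128]
```

```bash
python3 -m jog '[{"travel":[0.2,-0.1,0],"twist":[0.194,-0.19,0.613]},{"travel":[0.2,-0.1,0],"twist":[0.194,-0.19,0.613]},{"travel":[0.2,-0.1,0],"twist":[0.194,-0.19,0.613]},{"travel":[0.2,-0.1,0],"twist":[0.194,-0.19,0.613]},{"travel":[0.2,-0.1,0],"twist":[0.194,-0.19,0.613]},{"travel":[0.2,-0.1,0],"twist":[0.194,-0.19,0.613]},{"travel":[0.2,-0.1,0],"twist":[0.194,-0.19,0.613]},{"travel":[0.2,-0.1,0],"twist":[0.194,-0.19,0.613]}]'
python3 - <<'E'
from h import *
import pickle
s=monitor.sense();c=vision.get_calibration("wrist");im=vision.grab_frame("wrist");cv2.imwrite("pics/w1.png",im);pickle.dump(c,open("w1.pkl","wb"))
print(s["joint_pos"].round(2),s["ft_force"],"cam",-c["R"].T@c["t"])
E
```

```text
t: 1.43
tcp_pos: [511.2, 379.0, 258.7]
tcp_rot: [0.801, 0.518, -0.253, 0.161]
ft_force: [-0.1, -1.0, -0.7]
finger_gap: 45.5
finger_force: 0.0
[ 0.67  0.8   0.87 -0.29  2.01  1.04] [-0.14825064 -1.00143327 -0.68429862] cam [566.87903568 503.6644628  314.1803406 ]
```

View pics/w1.png

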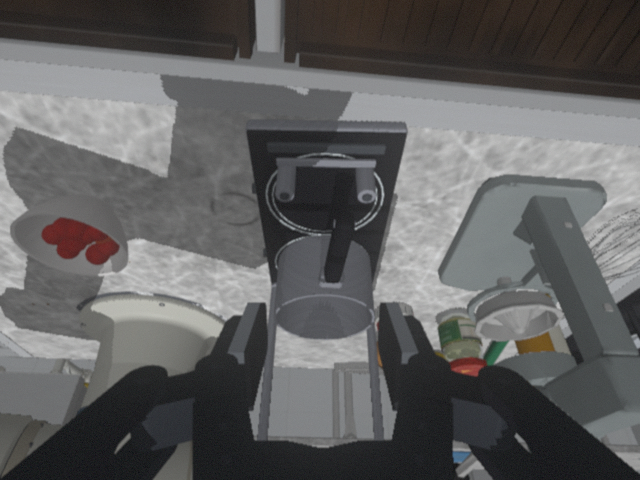

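Run:
```python
import cv2
a=cv2.imread("pics/w1.png")[110:260,235:425]
cv2.imwrite("pics/w1c.png",cv2.resize(a,None,fx=4,fy=4,interpolation=3))
```

```text
(no output)
```

View pics/w1c.png

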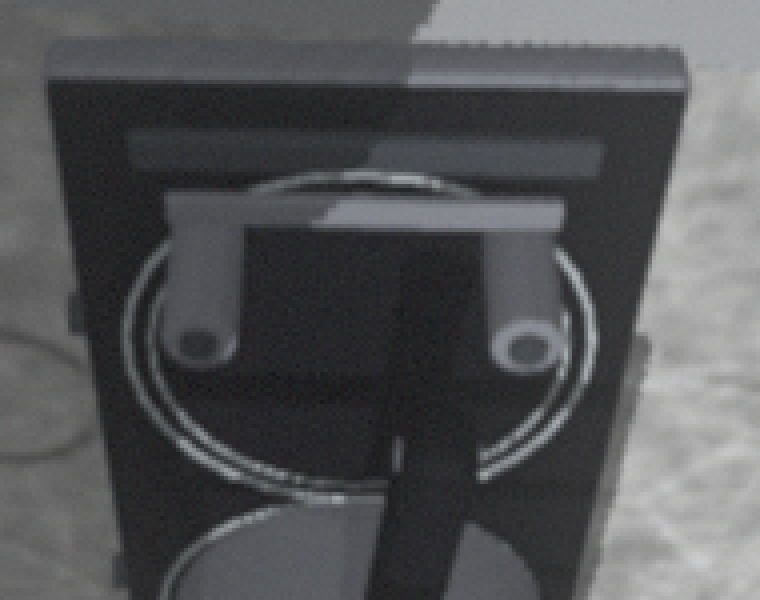

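Run:
```python
from h import *
import pickle
C={n:vision.get_calibration(n) for n in("side","top")};C["w"]=pickle.load(open("w1.pkl","rb"))
T=lambda u,v:(175+u/4,175+v/4); S=lambda u,v:(225+u/4,160+v/4); W=lambda u,v:(235+u/4,110+v/4)
H=[("top",(-85,67,292),T(180,62)),("top",(-85,-67,292),T(42,338)),("top",(127,67,292),T(625,265)),("top",(127,-67,292),T(497,552)),
("side",(-145,75,22),S(462,248)),("side",(135,75,22),S(345,530)),
("side",(127,-67,292),S(60,38)),("side",(127,67,292),S(335,72)),
("w",(-145,-75,22),W(50,80)),("w",(-145,75,22),W(687,90)),("w",(-58,-62.5,22),W(122,335)),("w",(-58,62.5,22),W(598,335)),("w",(-120.5,0,22),W(360,172))]
B=[("side",-38,S(282,197)),("side",38,S(398,215)),("top",38,T(203,188)),("top",-38,T(135,318)),("w",-38,W(201,347)),("w",38,W(527,347))]
im=cv2.imread("pics/w1.png")
E=[(435,480),(415,590)]
def f(p):
    x,y,z,a,b,bz,px,py,pz,ha,s1,s2=p;r=[]
    for n,X,q in H: r+=list(proj(C[n],Rz(a)@X+[x,y,z])-q)
    for n,Y,q in B: r+=list(proj(C[n],Rz(a)@[b,Y,bz]+[x,y,0])-q)
    r+=list(proj(C["top"],(px,py,pz))-T(457,378));r+=list(proj(C["side"],(px,py,pz))-S(259,298))
    for s,e in zip((s1,s2),E): r+=list(proj(C["w"],Rz(ha)@[s,0,-6]+[px,py,pz])-W(*e))
    return np.array(r)
s=least_squares(f,[417,169,0,-2.0,-104,63,391,107,107,-2.05,-130,-100],loss="soft_l1")
p=s.x;print(p.round(3));print(f(p).reshape(-1,2).round(1).tolist())
a=p[3];print("pan in hob",Rz(a).T@(p[6:9]-[p[0],p[1],0]))
h=lambda s,y,z:Rz(p[9])@[s,y,z]+p[6:9]
for y,z in((-9,-6),(9,-6),(-9,-28),(9,-28)):print((np.array(proj(C["w"],h(-167,y,z)))-[235,110])*4)
# triangulate buffers two views: heights
for k,(i,j) in enumerate([((0),4),(1,5)]): print("buf",tri([C[B[i][0]],C[B[j][0]]],[B[i][2],B[j][2]]).round(1))
cv2.imwrite("pics/w1d.png",cv2.resize(cv2.convertScaleAbs(im[130:290,290:390],alpha=3,beta=-60),None,fx=6,fy=6,interpolation=2)[:600])
```

```text
[ 416.522  168.874   -2.871   -2.006 -104.134   62.021  392.036  107.179
  111.177   -2.072 -175.442 -134.665]
[[0.3, -0.6], [0.4, -0.1], [-0.3, -1.0], [-1.3, -1.4], [0.1, -0.7], [-0.3, 0.4], [-0.7, 1.0], [-0.9, 2.4], [-3.9, 0.0], [2.2, -0.6], [1.7, 3.3], [-2.0, 4.5], [0.9, -0.8], [-1.5, -0.0], [-1.4, 0.1], [-0.6, -0.1], [0.6, -0.4], [-0.7, -0.5], [0.0, 0.4], [0.1, -1.7], [-1.6, 0.1], [0.1, 0.0], [-0.1, -0.0]]
pan in hob [ 66.26666898   3.82403156 111.17744205]
[389.31723293 502.46203621]
[471.99955592 506.6022362 ]
[388.18034786 425.39451628]
[467.75526235 429.60910984]
buf [428.3 278.9  62.5]
buf [496.8 247.5  62.1]
```

View pics/w1d.png

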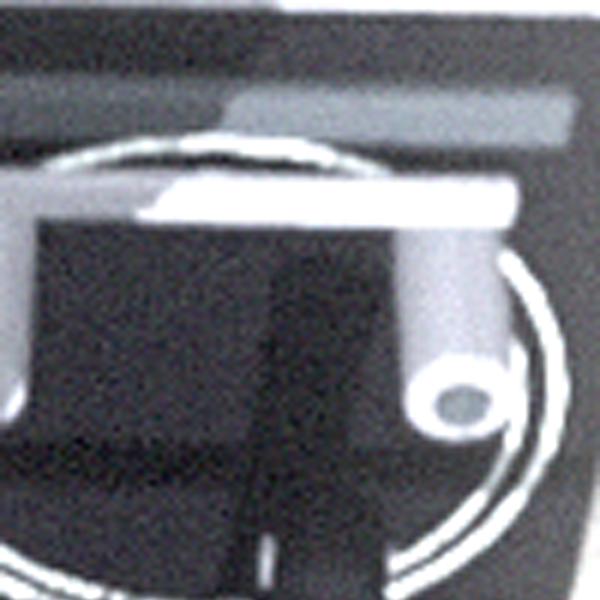

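Run:
```python
from h import *
R=toolR(-2.09,np.radians(35)); g=np.array([460.5,227,90]); print(R[:,2]); rows(g-80*R[:,2],R)
```

```text
[-0.28460227 -0.49798743 -0.81915204]
travel [-3.41, 2.12, 15.0] twist [0.0516, -0.0023, 0.08]
```

```bash
python3 -m jog '[{"travel":[-3.4,2.1,15],"twist":[0.05,0,0.08]},{"travel":[-3.4,2.1,15],"twist":[0.05,0,0.08]},{"travel":[-3.4,2.1,15],"twist":[0.05,0,0.08]},{"travel":[-3.4,2.1,15],"twist":[0.05,0,0.08]},{"travel":[-3.4,2.1,15],"twist":[0.05,0,0.08]},{"travel":[-3.4,2.1,15],"twist":[0.05,0,0.08]},{"travel":[-3.4,2.1,15],"twist":[0.05,0,0.08]},{"travel":[-3.4,2.1,15],"twist":[0.05,0,0.08]}]'
python3 - <<'E'
from h import *
import pickle
c=vision.get_calibration("wrist");im=vision.grab_frame("wrist");pickle.dump(c,open("w2.pkl","wb"))
cv2.imwrite("pics/w2.png",im)
cv2.imwrite("pics/w2c.png",cv2.resize(cv2.convertScaleAbs(im[120:420,180:500],alpha=2),None,fx=2,fy=2))
R=toolR(-2.09,np.radians(35)); g=np.array([460.5,227,90]);rows(g-80*R[:,2],R)
print(proj(c,g)*2-[360,240])
E
```

```text
t: 2.15
tcp_pos: [483.7, 268.1, 156.7]
tcp_rot: [0.826, 0.479, -0.258, 0.151]
ft_force: [-0.4, -0.5, 0.1]
finger_gap: 45.3
finger_force: 0.0
travel [-0.04, 0.03, 0.15] twist [0.0026, -0.0043, -0.0017]
[288.35269247 293.7079234 ]
```

View pics/w2c.png

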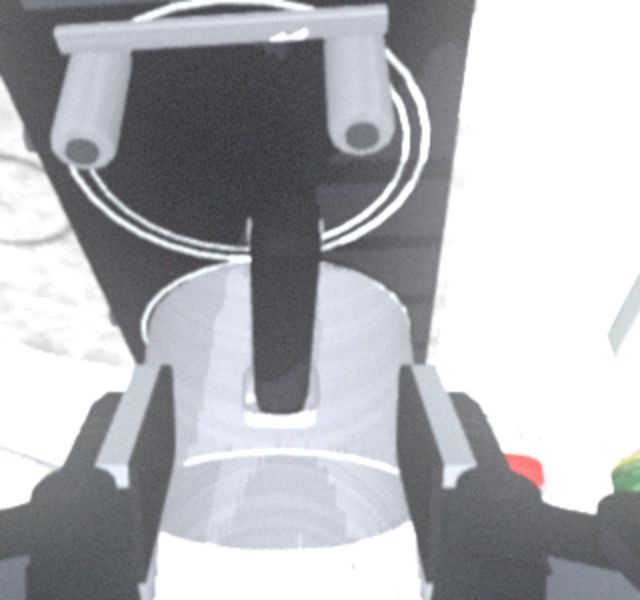

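Run:
```python
from h import *
import pickle
c=pickle.load(open("w2.pkl","rb"));W=lambda u,v:(180+u/2,120+v/2)
for s,z in((167,101),(167,79),(69,101),(138,90)):
  print(s,z,proj(c,[392+.496*s,107.2+.868*s,z])*2-[360,240])
w1=pickle.load(open("w1.pkl","rb"));V=lambda u,v:(235+u/4,110+v/4)
for i,(a,b) in enumerate([((201,347),(82,152)),((527,347),(363,136))]): print(tri([w1,c],[V(*a),W(*b)]).round(1))
for u,v in((285,245),(283,410)):
  d=c["R"].T@np.linalg.inv(c["K"])@[*W(u,v),1];o=-c["R"].T@c["t"];print((o+d*(101-o[2])/d[2]).round(1))
```

```text
167 101 [288.86016917 265.1947651 ]
167 79 [288.34353827 196.63220529]
69 101 [287.74815669 432.37895062]
138 90 [288.21993489 293.78675295]
[428.6 282.2  66. ]
[493.9 244.   58.8]
[478.  259.7 101. ]
[433.5 183.1 101. ]
```

```bash
python3 -m jog '[{"travel":[0,0,3],"twist":[0,0,0]},{"travel":[0,0,5],"twist":[0,0,0]},{"travel":[0,0,6.5],"twist":[0,0,0]},{"travel":[0,0,7.5],"twist":[0,0,0]},{"travel":[0,0,8.1],"twist":[0,0,0]},{"travel":[0,0,8.1],"twist":[0,0,0]}]' && python3 -m jog '[{"travel":[0,0,0],"twist":[0,0,0]},{"travel":[0,0,0],"twist":[0,0,0]},{"travel":[0,0,0],"twist":[0,0,0]},{"travel":[0,0,0],"twist":[0,0,0]},{"travel":[0,0,0],"twist":[0,0,0]},{"travel":[0,0,0],"twist":[0,0,0]},{"travel":[0,0,0],"twist":[0,0,0]}]' 1 40
python3 - <<'E'
from h import *
s=monitor.sense();print(s["wrist_torque"],s["ft_force"],s["joint_pos"].round(2))
E
```

```text
t: 2.7
tcp_pos: [460.0, 226.7, 88.9]
tcp_rot: [0.825, 0.478, -0.259, 0.151]
ft_force: [-0.1, -0.5, -0.8]
finger_gap: 45.1
finger_force: 0.0
t: 3.28
tcp_pos: [460.6, 227.4, 89.9]
tcp_rot: [0.826, 0.478, -0.258, 0.151]
ft_force: [0.8, 4.5, 6.5]
finger_gap: 17.4
finger_force: 39.6
[ 0.43885312  0.40286378 -0.35435822] [0.75379367 4.49006268 6.51278483] [ 0.52  0.8   1.4  -0.3   1.48  1.15]
```

```bash
python3 - <<'E'
from h import *
s=monitor.sense();R0=Ro.from_quat(s["tcp_rot"]).as_matrix();print("up 1mm in tool cm",R0.T@[0,0,.1], "handle az",np.arctan2(*(R0[:2,0][::-1])))
a=-2.003; g=s["tcp_pos"]
m=np.array([462.5,263.2]);d=-np.array([np.cos(a),np.sin(a)]) # toward -x
v=g[:2]-m;print("grip rel buffers: along",v@d,"lat(+y hob)",v@np.array([-np.sin(a),np.cos(a)]))
E
python3 -m jog '[{"travel":[-0.03,0,-0.04],"twist":[0,0,0]},{"travel":[-0.03,0,-0.04],"twist":[0,0,0]},{"travel":[-0.03,0,-0.04],"twist":[0,0,0]}]'
```

```text
up 1mm in tool cm [-0.05705955  0.00027646 -0.08212266] handle az 1.0485828258403807
grip rel buffers: along -33.30375464971836 lat(+y hob) 13.270944300007095
t: 3.53
tcp_pos: [460.6, 227.2, 90.0]
tcp_rot: [0.826, 0.478, -0.258, 0.151]
ft_force: [2.3, 5.7, 3.8]
finger_gap: 18.0
finger_force: 39.6
```

```bash
cat >> h.py <<'E'
A=-2.003;D=-np.array([np.cos(A),np.sin(A)]);L=np.array([-np.sin(A),np.cos(A)]);M=np.array([462.5,263.2])
def rel():
    s=monitor.sense();v=s["tcp_pos"][:2]-M;F=s["ft_force"]
    R=Ro.from_quat(s["tcp_rot"]).as_matrix();x=R[:,0]
    print("t",round(s["t"],2),"along",round(v@D,2),"lat",round(v@L,2),"z",s["tcp_pos"][2].round(2),"yawerr",round(np.arctan2(x[1],x[0])-np.pi-A,4),"F along",(F[:2]@D).round(2),"lat",(F[:2]@L).round(2),"z",F[2].round(2),"tau",s["wrist_torque"].round(2),"gap",round(s["finger_gap"],1))
    return s,R
E
python3 - <<'E'
from h import *
s,R=rel();v=s["tcp_pos"][:2]-M;g=s["tcp_pos"]
yaw=np.arctan2(R[1,0],R[0,0])-np.pi
for al in (0,65): # straighten
    f=min(1,(al-v@D)/33.); lat=(v@L)*(1-f); dy=(A-yaw)*f
    t=np.r_[M+al*D+lat*L,g[2]+.3]; rows(t,Rz(dy)@R)
E
```

```text
t 3.53 along -33.48 lat 13.34 z 90.02 yawerr -0.09 F along 6.13 lat -0.28 z 3.84 tau [ 0.8  -0.02 -0.25] gap 18.0
travel [2.62, -1.62, -1.86] twist [-0.0513, 0.0002, -0.0739]
travel [7.94, -2.2, -5.56] twist [-0.0513, 0.0002, -0.0739]
```

```bash
python3 -m jog '[{"travel":[0.35,-0.2,-0.25],"twist":[-0.007,0,-0.01]},{"travel":[1,-0.6,-0.71],"twist":[-0.02,0,-0.028]},{"travel":[1.8,-1.1,-1.27],"twist":[-0.035,0,-0.05]},{"travel":[2.62,-1.62,-1.86],"twist":[-0.051,0,-0.074]},{"travel":[3.6,-1.73,-2.54],"twist":[-0.051,0,-0.074]},{"travel":[4.6,-1.84,-3.23],"twist":[-0.051,0,-0.074]},{"travel":[5.6,-1.94,-3.93],"twist":[-0.051,0,-0.074]},{"travel":[6.6,-2.05,-4.63],"twist":[-0.051,0,-0.074]},{"travel":[7.5,-2.15,-5.25],"twist":[-0.051,0,-0.074]},{"travel":[7.94,-2.2,-5.56],"twist":[-0.051,0,-0.074]}]'
python3 -c "from h import *;rel()"
```

```text
t: 4.37
tcp_pos: [489.1, 323.7, 89.7]
tcp_rot: [0.803, 0.516, -0.252, 0.163]
ft_force: [-1.3, -4.2, 0.0]
finger_gap: 17.7
finger_force: 39.3
t 4.37 along 66.06 lat -1.16 z 89.75 yawerr 0.0032 F along -4.39 lat 0.54 z 0.03 tau [-0.29  0.23  0.14] gap 17.7
```

```bash
python3 -m jog '[{"travel":[0.08,0.02,-0.06],"twist":[0,0,0]},{"travel":[0.16,0.04,-0.115],"twist":[0,0,0]},{"travel":[0.25,0.06,-0.17],"twist":[0,0,0]},{"travel":[0.33,0.08,-0.23],"twist":[0,0,0]},{"travel":[0.41,0.1,-0.29],"twist":[0,0,0]},{"travel":[0.49,0.1,-0.345],"twist":[0,0,0]}]' >/dev/null; python3 -c "from h import *;rel()"
python3 -m jog '[{"travel":[0.08,0,-0.06],"twist":[0,0,0]},{"travel":[0.16,0,-0.115],"twist":[0,0,0]},{"travel":[0.25,0,-0.17],"twist":[0,0,0]},{"travel":[0.25,0,-0.17],"twist":[0,0,0]}]' >/dev/null; python3 -c "from h import *;rel()"
```

```text
t 4.87 along 70.13 lat 0.95 z 89.95 yawerr 0.0003 F along -3.87 lat 0.07 z -1.78 tau [ 0.05  0.13 -0.03] gap 17.4
t 5.2 along 73.57 lat 0.86 z 89.95 yawerr 0.0003 F along -3.11 lat 1.49 z 0.19 tau [0.   0.07 0.09] gap 17.5
```

```bash
for i in 1; do python3 -m jog '[{"travel":[0.08,0,-0.06],"twist":[0,0,0]},{"travel":[0.16,0,-0.115],"twist":[0,0,0]},{"travel":[0.25,0,-0.17],"twist":[0,0,0]},{"travel":[0.25,0,-0.17],"twist":[0,0,0]}]' >/dev/null; python3 -c "from h import *;rel()"; done
python3 -m jog '[{"travel":[0.08,0,-0.06],"twist":[0,0,0]},{"travel":[0.16,0,-0.115],"twist":[0,0,0]},{"travel":[0.16,0,-0.115],"twist":[0,0,0]}]' >/dev/null; python3 -c "from h import *;rel()"
```

```text
t 5.53 along 75.33 lat 0.57 z 89.61 yawerr 0.0004 F along -9.88 lat 0.3 z -1.89 tau [-0.74  0.29 -0.26] gap 17.6
t 5.78 along 76.14 lat 0.23 z 89.34 yawerr 0.0005 F along -17.26 lat 0.51 z -6.62 tau [-1.37  0.53 -0.51] gap 17.8
```

```bash
python3 -m jog '[{"travel":[-0.03,0,-0.04],"twist":[0,0,0]},{"travel":[-0.03,0,-0.04],"twist":[0,0,0]},{"travel":[-0.03,0,-0.04],"twist":[0,0,0]}]' >/dev/null
python3 - <<'E'
from h import *
rel()
im=vision.grab_frame("wrist");cv2.imwrite("pics/w3.png",im[:,60:580])
rel()
E
```

```text
t 6.03 along 76.07 lat 0.16 z 89.71 yawerr 0.0006 F along -18.22 lat 0.9 z -7.45 tau [-1.11  0.45 -0.48] gap 17.5
t 6.08 along 76.04 lat 0.19 z 89.71 yawerr 0.0005 F along -18.52 lat -1.34 z -8.01 tau [-1.07  0.49 -0.54] gap 17.5
```

View pics/w3.png

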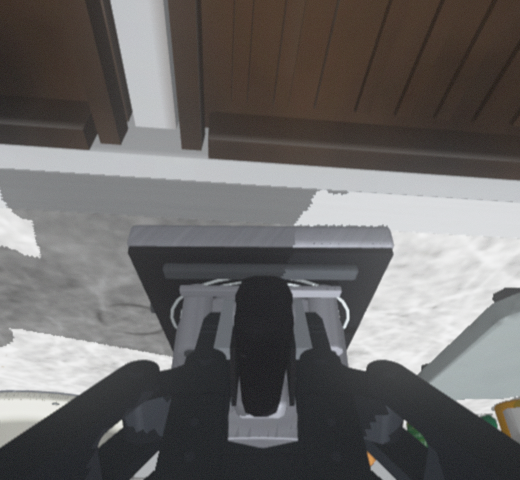

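```bash
python3 -m jog '[{"travel":[0,-0.03,0],"twist":[0,0,0]},{"travel":[0,-0.06,0],"twist":[0,0,0]},{"travel":[0,-0.06,0],"twist":[0,0,0]},{"travel":[0,-0.06,0],"twist":[0,0,0]},{"travel":[0,-0.06,0],"twist":[0,0,0]}]' >/dev/null; python3 -c "from h import *;rel()"
```

```text
t 6.5 along 76.04 lat -0.22 z 89.73 yawerr 0.0005 F along -19.08 lat 0.83 z -8.58 tau [-1.2   0.29 -0.27] gap 17.2
```

```bash
python3 -m jog '[{"travel":[-0.02,-0.03,0.01],"twist":[0,0,0]},{"travel":[-0.04,-0.06,0.03],"twist":[0,0,0]},{"travel":[-0.04,-0.06,0.03],"twist":[0,0,0]},{"travel":[-0.04,-0.06,0.03],"twist":[0,0,0]},{"travel":[-0.04,-0.06,0.03],"twist":[0,0,0]},{"travel":[-0.04,-0.06,0.03],"twist":[0,0,0]}]' >/dev/null; python3 -c "from h import *;rel()"
```

```text
t 7.0 along 75.96 lat -0.63 z 89.86 yawerr 0.0004 F along -15.81 lat 1.95 z -7.29 tau [-1.01  0.14  0.01] gap 17.5
```

```bash
python3 -m jog '[{"travel":[-0.04,0,0.03],"twist":[0,0,0]},{"travel":[-0.08,0,0.06],"twist":[0,0,0]},{"travel":[-0.11,0,0.08],"twist":[0,0,0]},{"travel":[-0.11,0,0.08],"twist":[0,0,0]}]' >/dev/null; python3 -c "from h import *;rel()"
```

```text
t 7.33 along 75.74 lat -0.65 z 90.07 yawerr 0.0004 F along -8.6 lat 0.8 z -5.43 tau [-0.17  0.06 -0.14] gap 17.3
```

```bash
python3 -m jog '[{"travel":[-0.01,0,0.05],"twist":[0,0,0]},{"travel":[-0.02,0,0.11],"twist":[0,0,0]},{"travel":[-0.02,0,0.11],"twist":[0,0,0]},{"travel":[-0.02,0,0.11],"twist":[0,0,0]}]' >/dev/null; python3 -c "from h import *;rel()"
```

```text
t 7.67 along 75.78 lat -0.59 z 89.75 yawerr 0.0004 F along -1.64 lat -1.46 z 2.81 tau [-0.06  0.48 -0.54] gap 17.4
```

```bash
python3 -m jog '[{"travel":[0,0,0],"twist":[0,0,0]},{"travel":[0,0,0],"twist":[0,0,0]},{"travel":[0,0,0],"twist":[0,0,0]},{"travel":[0,0,0],"twist":[0,0,0]},{"travel":[0,0,0],"twist":[0,0,0]},{"travel":[0,0,0],"twist":[0,0,0]}]' 4.5 && python3 -m jog '[{"travel":[0,0,-1],"twist":[0,0,0]},{"travel":[0,0,-2.5],"twist":[0,0,0]},{"travel":[0,0,-5],"twist":[0,0,0]},{"travel":[0,0,-8],"twist":[0,0,0]},{"travel":[0,0,-11],"twist":[0,0,0]},{"travel":[0,0,-14],"twist":[0,0,0]},{"travel":[0,0,-16],"twist":[0,0,0]},{"travel":[0,0,-16],"twist":[0,0,0]},{"travel":[0,0,-16],"twist":[0,0,0]}]'
python3 - <<'E'
from h import *
rel();im=vision.grab_frame("wrist");c=vision.get_calibration("wrist")
cv2.imwrite("pics/w4.png",cv2.resize(im[120:360,200:440],None,fx=2.4,fy=2.4,interpolation=2))
print(c["K"][0,0])
E
```

```text
t: 8.17
tcp_pos: [493.8, 332.2, 89.5]
tcp_rot: [0.803, 0.515, -0.252, 0.162]
ft_force: [0.9, 0.2, 0.4]
finger_gap: 44.8
finger_force: 0.0
t: 8.92
tcp_pos: [532.1, 416.2, 221.7]
tcp_rot: [0.803, 0.515, -0.251, 0.162]
ft_force: [0.2, -0.5, -1.0]
finger_gap: 45.3
finger_force: 0.0
t 8.92 along 168.05 lat -0.92 z 221.74 yawerr 0.0003 F along -0.41 lat 0.4 z -1.01 tau [ 0.25 -0.11 -0.07] gap 45.3
391.41126223773836
```

View pics/w4.png

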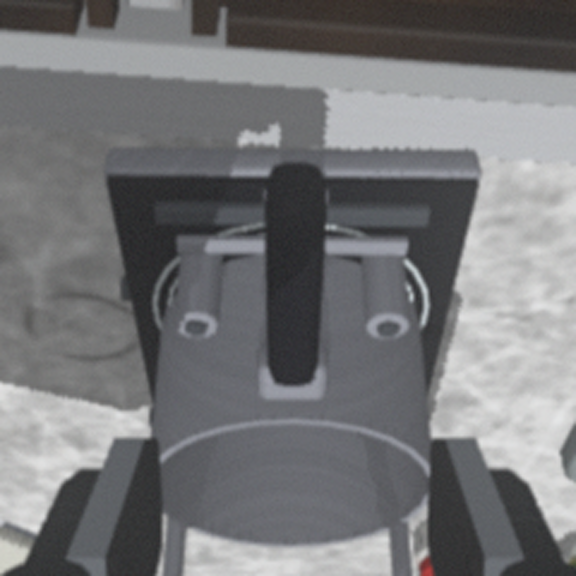

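```bash
python3 -c "
from workcell import hand_in
print(hand_in())"
```

```text
the job is handed in; nothing more can be done
None
```

The job is handed in. I slid the saucepan onto the double-ring zone against the pan stop and pressed it home at 15–19 N measured at the wrist. I then released it: in the last picture it stands with its handle straight out between the buffers, and the arm had backed clear. Both buffers bearing is judged from the forces and that picture, because I could not see the contact directly.

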